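# Unclip and open the sample box

### The job

Open the clear sample box with the green lid: flip the sprung clip at each end outwards until both have snapped down open, and only then lift the lid off. Lay the lid right side up, flat on the bare worktop, setting it down gently rather than dropping it.

Things in the scene. Friction and masses are not known exactly. Their poses are not given: they have to be found in the camera images.
- sample_box: clear box, 160 (its x) x 110 (y) x 75 mm high, immovable, with a green lid (an orange-lidded look-alike stands elsewhere). Origin: centre of its underside; x lengthwise, away from the robot within 20 deg, z up. At each end a steel clip with a yellow tab hooks the lid: pin along y at x = +-86 mm, 45 mm up. Hook plate on the lid from x = 72 mm outwards, 38 mm wide, its top 88 mm above the worktop
- clip_front (a joint): hinge of the clip at the box's -x end, nearer the robot: 0 shut, grows as it swings out and down, 2.0 open (stop). Shut, its tab is an upright plate 40 mm wide (y), 4 mm thick, lid-side face at x = 84 mm either end, 84 to 116 mm above the worktop. Push the tab outwards from the lid side: about 2 N, less further on; beyond 0.4 rad its spring throws it open, below that it springs shut
- clip_back (a joint): hinge of the same clip at the box's +x end, farther from the robot; values and sizes as for clip_front. The lid's top between the hook plates and the grip bar is free: 65 mm long either side of the bar, 83 mm above the worktop
- lid: loose green lid, about 160 g, 164 (x) x 114 mm, set on the box with the box's axes. Origin: centre of its white grip bar, 14 thick (x), 70 long (y), 12 mm high, posts at its ends; lid's top 24 mm below the origin, its underside 38 mm. Origin 107 mm above the worktop when on the box, 38 mm when lying on the worktop. Bare worktop for it between the boxes: x 0.39 to 0.61, y -0.12 to 0.12 m

How it is judged:
By the outcome, as a careful person would: the job done as asked, in the order asked, and still so for the second after the job is handed in, with the robot touching nothing.
It also fails if it takes over 58 s, if anything falls off the work surface, if the arm or the gripper's body presses on something with over 40 N, if the wrist force passes 120 N, or if a joint passes its speed limit or range.

### The arm

A 7-joint arm with a two-finger parallel gripper is mounted at the origin on a cart in front of the work surface, level with it; the furniture and walls round the work are solid. World frame = base frame: x ahead of the robot, y to its left, z up, the work surface at z = 0. Lengths are in m, angles in rad, forces in N, time in s.
With the tool pointing down it reaches from about 0.35 to 0.9 m from the base axis. Payload 8.1 kg.
Tool frame: the origin (TCP) lies midway between the tips of the shut fingers; the grasp point (between the pads) lies 19 mm behind it; z points along the fingers, y is the line along which they close (so a half turn about z gives the same grasp; the last joint's range is limited). The gripper opens to 92 mm and grips with 3 to 60 N. Pads are 19 mm wide; open, the fingers measure 130 mm over their backs; the gripper's body (75 mm by 190 mm) begins 47 mm behind the grasp point.
Start: joints at [-1.354, 0.434, 0.025, 1.573, -0.012, 1.134, -0.075], TCP at [0.197, 0.593, 0.227] pointing down, gripper open.
Joint ranges: [-2.62, 2.62], [-0.44, 2.09], [-1.27, 1.32], [0.08, 2.57], [-1.32, 4.46], [0.12, 2], [-2.74, 2.74]. Speed limits (rad/s): [2.22, 2.22, 3.01, 3.01, 3.14, 3.14, 3.14].

### API

Orientations are given as a unit quaternion [w, x, y, z].
In Python, from plant import * gives the robot as it stands. The module is installed in compiled form; this text tells all that it offers.
- The arm moves only by the shell command python3 -m pendant 'ROWS' [FORCE]. ROWS is JSON, a list of rows, each an object with "grip": the opening, from 0 (shut) to 1 (fully open); "offset": the shift along the tool's x, y, z in cm, a list of three; "yaw": the turn about the tool's z in rad. A call has 1 to 10 rows; each row is the pose to reach, as a shift and turn from the pose commanded when the call began, along the tool's axes at that moment; what a row does not reach only later rows make up. A row lasts 1/12 s, in which the tool goes at most 41.7 mm and 7.16 degrees, less where a joint would pass 70% of its speed; a pose out of reach is approached as far as the arm can. A call with a gripper value outside its range is refused whole. The fingers move at their own pace and stop on an object; FORCE is the grip in N (left out, the last holds). Time passes only in rows, so rows that repeat a pose let the fingers close. It gives the time, the measured TCP pose, the force, the opening and the grip force at its end, in the units of the state.
- get_obs(): the state, without advancing time (a new reading comes with each control period).
- snapshot(name): name is "side" or "top" or "wrist"; returns the picture (400x640x3 uint8, blue, green, red); there is no depth.
- camera_model(name): a dict with "fov_y" (degrees; the focal length in pixels is half the picture's height over the tangent of half this angle, whatever the lens; pixels are square), "cx", "cy" (the principal point, pixels), "world_to_cam" (4x4, takes a point from world to camera coordinates). Camera axes: x right, y down, z forward; pixel columns grow to the right and rows downward; lengths in m; the calibration is good to about 2 mm. A picture is of the moment at which its call begins: read the wrist's pose just before it. camera_model takes no time and is no camera call; for the wrist camera it gives the pose at the moment of the call.
- sign_off(): hands the job in; it is judged then, once.
The state is a dict: "clock": time; "joint_pos": joint angles; "qvel": joint speeds; "tau": joint torques, N m; "position": TCP position; "tcp_rot": TCP orientation; "ft_force": force on the tool from outside, world axes, zero at the start; "moment": the same for the moment, N m; "finger_gap": opening from 0.0 (shut) to 1.0 (fully open); "finger_force": force on a finger pad.
Only numpy, scipy, OpenCV 4.12 (cv2) and the standard library are available. Lean on these libraries where they do the work, as an engineer would, in place of code of your own. Each camera call takes 0.05 s, during which the arm holds its last target. There are 200 camera calls.

## Working session

There is one attempt and no reset: what is moved stays moved. The work goes in short steps, Python scripts to look and compute and a shell command to move; the robot and the scene stay as the last step left them, time stands still between calls to the robot, and variables do not carry over. Pictures are saved under pics/ and viewed, at most 10 in all, crops included, and the job is handed in when it is done.

```bash
mkdir -p pics
python3 - <<'E'
from plant import *
import cv2,numpy as np
for n in ("side","top"):
    im=snapshot(n); m=camera_model(n); cv2.imwrite(f"pics/{n}0.png",im); print(n,m)
o=get_obs();print(o["clock"],o["position"],o["tcp_rot"],o["finger_gap"])
E
```

```text
side {'fov_y': 50.59934610555242, 'cx': 321.8996839894453, 'cy': 197.41667187929775, 'world_to_cam': array([[-0.14620032,  0.98924403,  0.00465919,  0.07912621],
       [ 0.87805891,  0.13193483, -0.46000626, -0.39351309],
       [-0.45567316, -0.06316202, -0.88790345,  1.396615  ],
       [ 0.        ,  0.        ,  0.        ,  1.        ]])}
top {'fov_y': 43.53566088749892, 'cx': 322.17013549665825, 'cy': 194.6380000981601, 'world_to_cam': array([[ 0.00338681, -0.9994987 ,  0.03147826, -0.03591393],
       [-0.99328716, -0.00700214, -0.1154625 ,  0.50235659],
       [ 0.11562504, -0.0308759 , -0.99281294,  1.17531925],
       [ 0.        ,  0.        ,  0.        ,  1.        ]])}
0.1 [0.19638067 0.59285741 0.22602447] [-4.54546680e-05  1.59244210e-01  9.87238961e-01 -7.16293611e-04] 0.9974557272166721
```

View pics/top0.png

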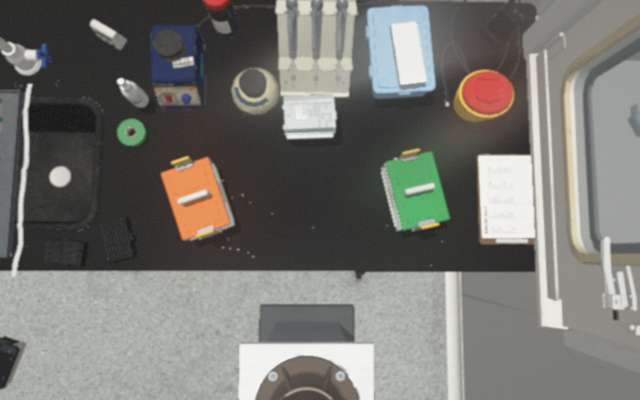

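View pics/side0.png

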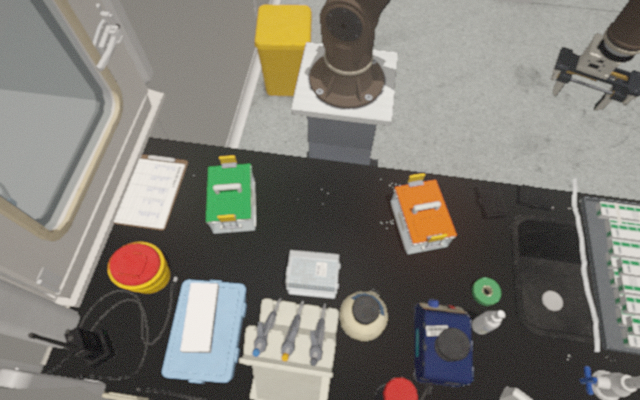

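The top view shows the green-lidded box at about (415,190), with yellow tabs at (411,155) and (428,226). In the side view the box is at (231,198).

```bash
cat > h.py <<'E'
from plant import *
import cv2,numpy as np
def ray(n,uv,z,m=None):
    m=m or camera_model(n); f=200/np.tan(np.radians(m["fov_y"]/2)); T=m["world_to_cam"]
    d=T[:3,:3].T@np.array([(uv[0]-m["cx"])/f,(uv[1]-m["cy"])/f,1]); c=-T[:3,:3].T@T[:3,3]
    return c+d*(z-c[2])/d[2]
def blobs(im,lo,hi,roi,amin=15):
    x0,y0,x1,y1=roi; h=cv2.cvtColor(im,cv2.COLOR_BGR2HSV)
    k=np.zeros(im.shape[:2],np.uint8); k[y0:y1,x0:x1]=cv2.inRange(h,lo,hi)[y0:y1,x0:x1]
    cs=cv2.findContours(k,cv2.RETR_EXTERNAL,cv2.CHAIN_APPROX_NONE)[0]
    return [cv2.minAreaRect(c) for c in sorted(cs,key=cv2.contourArea)[::-1] if cv2.contourArea(c)>amin]
E
python3 - <<'E'
from h import *
for n,roi in (("top",(375,140,460,240)),("side",(195,145,270,240))):
    im=cv2.imread(f"pics/{n}0.png")
    print(n)
    for c in blobs(im,(45,80,40),(85,255,255),roi,300)[:1]:
        print("lid",ray(n,c[0],.083)); print(np.array([ray(n,p,.083)[:2] for p in cv2.boxPoints(c)]))
    for c in blobs(im,(18,120,100),(32,255,255),roi)[:3]:
        print("tab",c,ray(n,c[0],.110)); print(np.array([ray(n,p,.114)[:2] for p in cv2.boxPoints(c)]))
    for c in blobs(im,(0,0,170),(180,60,255),roi,25)[:2]:
        print("bar",c,ray(n,c[0],.113));print(np.array([ray(n,p,.113)[:2] for p in cv2.boxPoints(c)]))
E
```

```text
top
lid [ 0.50936365 -0.25264784  0.083     ]
[[ 0.57702729 -0.17675197]
 [ 0.60749159 -0.28874781]
 [ 0.44233358 -0.32783307]
 [ 0.41330022 -0.21730737]]
tab ((410.41180419921875, 151.1470947265625), (3.395498752593994, 17.70509910583496), 75.96376037597656) [ 0.59443299 -0.23175522  0.11      ]
[[ 0.59224706 -0.21033201]
 [ 0.60256943 -0.24977775]
 [ 0.59496332 -0.25151777]
 [ 0.58466449 -0.21209688]]
tab ((430.0882568359375, 225.85293579101562), (3.152963399887085, 18.675243377685547), 75.96376037597656) [ 0.42438988 -0.27325616  0.11      ]
[[ 0.42242103 -0.25098444]
 [ 0.43276009 -0.29201188]
 [ 0.42592286 -0.29357374]
 [ 0.41560564 -0.25256997]]
bar ((390.7059326171875, 198.3235321044922), (62.089115142822266, 6.5484619140625), 75.96376037597656) [ 0.48558437 -0.18474588  0.113     ]
[[ 0.55208764 -0.16126607]
 [ 0.55585159 -0.17573156]
 [ 0.41989445 -0.20793853]
 [ 0.41628384 -0.19363618]]
bar ((419.2259521484375, 187.99412536621094), (6.11674165725708, 30.583709716796875), 77.19573211669922) [ 0.50946387 -0.24968106  0.113     ]
[[ 0.50827553 -0.21430305]
 [ 0.52423389 -0.282
[... 529 characters left out ...]
293335, 16.858234405517578), 85.2363510131836) [ 0.59644904 -0.23000442  0.11      ]
[[ 0.5947354  -0.25149105]
 [ 0.58490615 -0.2115984 ]
 [ 0.60149156 -0.20618633]
 [ 0.61121551 -0.24578729]]
bar ((236.20347595214844, 223.33816528320312), (22.881359100341797, 47.31986618041992), 68.42869567871094) [ 0.6096     -0.20156228  0.113     ]
[[ 0.61403247 -0.26602917]
 [ 0.55164889 -0.17024303]
 [ 0.60518512 -0.13735101]
 [ 0.66492974 -0.23146486]]
bar ((226.4938201904297, 186.36390686035156), (6.402480125427246, 27.199188232421875), 87.39744567871094) [ 0.51292205 -0.25051909  0.113     ]
[[ 0.51080278 -0.28706251]
 [ 0.49694263 -0.2192928 ]
 [ 0.51502854 -0.21419624]
 [ 0.52874567 -0.28144094]]
```

```bash
cat >> h.py <<'E'
from scipy.spatial.transform import Rotation as Ro
C=np.array([.511,-.2515]); A=.237
def go(bx,by,z,c=None,a=None):
    "print offset(cm)/yaw to reach box-frame point"
    c=C if c is None else c; a=A if a is None else a
    o=get_obs(); q=o["tcp_rot"]; R=Ro.from_quat([q[1],q[2],q[3],q[0]]).as_matrix()
    t=np.array([c[0]+bx*np.cos(a)-by*np.sin(a),c[1]+bx*np.sin(a)+by*np.cos(a),z])
    y=np.arctan2(R[1,1],R[0,1]); w=(y-a+np.pi/2)%np.pi-np.pi/2
    print("t",round(o["clock"],2),"pos",o["position"].round(4),"off",(100*R.T@(t-o["position"])).round(2),"yaw",round(w,3),"tool y ang",round(y,3),"tilt",R[2].round(3))
E
python3 -c "
from h import *
go(0,0,.25)"
python3 -m pendant '[{"grip":0,"offset":[-28,-35,-3],"yaw":0.5},{"grip":0,"offset":[-28,-35,-3],"yaw":0.5},{"grip":0,"offset":[-28,-35,-3],"yaw":0.5},{"grip":0,"offset":[-28,-35,-3],"yaw":0.5},{"grip":0,"offset":[-28,-35,-3],"yaw":0.5},{"grip":0,"offset":[-28,-35,-3],"yaw":0.5},{"grip":0,"offset":[-28,-35,-3],"yaw":0.5},{"grip":0,"offset":[-28,-35,-3],"yaw":0.5},{"grip":0,"offset":[-28,-35,-3],"yaw":0.5},{"grip":0,"offset":[-28,-35,-3],"yaw":0.5}]' 20
python3 -c "
from h import *
go(0,0,.25);print(get_obs()['joint_pos'])"
```

```text
t 0.1 pos [0.1964 0.5929 0.226 ] off [-56.42 -70.26  -2.29] yaw 1.014 tool y ang 1.251 tilt [-0.    -0.001 -1.   ]
clock: 0.93
position: [0.341, 0.2014, 0.2546]
tcp_rot: [-0.0, 0.398, 0.917, 0.0]
ft_force: [1.4, 0.1, 1.4]
finger_gap: 0.321
finger_force: 0.0
t 0.93 pos [0.341  0.2014 0.2546] off [-44.71 -18.48   0.44] yaw 0.514 tool y ang 0.751 tilt [ 0.  0. -1.]
[-0.98753691  0.01061519  0.32727133  2.05989151 -0.00426309  1.07167964
  0.09286429]
```

```bash
python3 -m pendant '[{"grip":0,"offset":[-44,-18.5,0.4],"yaw":0.514},{"grip":0,"offset":[-44,-18.5,0.4],"yaw":0.514},{"grip":0,"offset":[-44,-18.5,0.4],"yaw":0.514},{"grip":0,"offset":[-44,-18.5,0.4],"yaw":0.514},{"grip":0,"offset":[-44,-18.5,0.4],"yaw":0.514},{"grip":0,"offset":[-44,-18.5,0.4],"yaw":0.514},{"grip":0,"offset":[-44,-18.5,0.4],"yaw":0.514},{"grip":0,"offset":[-44,-18.5,0.4],"yaw":0.514},{"grip":0,"offset":[-44,-18.5,0.4],"yaw":0.514},{"grip":0,"offset":[-44,-18.5,0.4],"yaw":0.514}]'
python3 -m pendant '[{"grip":0,"offset":[0,0,0],"yaw":0},{"grip":0,"offset":[0,0,0],"yaw":0}]'
python3 - <<'E'
from h import *
go(0,0,.25);print(get_obs()['joint_pos'])
m=camera_model("wrist");im=snapshot("wrist");cv2.imwrite("pics/w1.png",im)
import pickle;pickle.dump(m,open("w1.pkl","wb"))
E
```

```text
clock: 1.77
position: [0.4852, -0.1893, 0.2509]
tcp_rot: [-0.0, 0.618, 0.786, 0.0]
ft_force: [0.5, 2.0, 0.5]
finger_gap: 0.004
finger_force: 0.0
clock: 1.93
position: [0.4845, -0.1905, 0.2505]
tcp_rot: [-0.0, 0.621, 0.784, -0.001]
ft_force: [-0.6, 0.1, 0.1]
finger_gap: 0.005
finger_force: 0.0
t 1.93 pos [ 0.4845 -0.1905  0.2505] off [-6.55  1.18  0.06] yaw -0.006 tool y ang 0.231 tilt [-0.001 -0.002 -1.   ]
[-0.32614082  0.28277293  0.76727189  1.83408289 -0.21551239  1.11124675
  0.74928877]
```

View pics/w1.png

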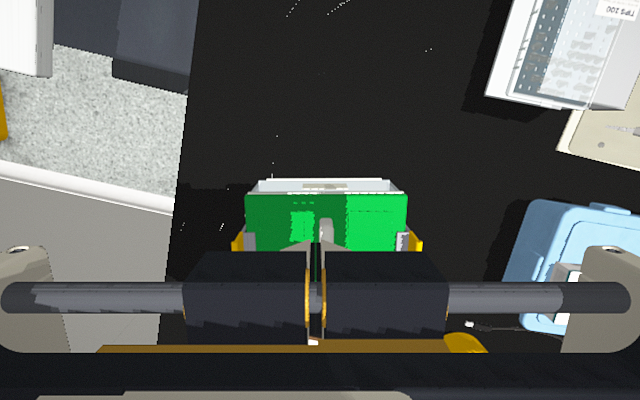

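The wrist view shows the green lid with its far edge at row 195 (columns 245 to 407). The yellow tabs are at (237,240) and (415,240). I'll refine the box x position from that edge.

Run:
```python
from h import *
import pickle
m=pickle.load(open("w1.pkl","rb"));im=cv2.imread("pics/w1.png");h=cv2.cvtColor(im,cv2.COLOR_BGR2HSV)
k=cv2.inRange(h,(45,80,40),(85,255,255))
for r in (200,210,220,228):
    c=np.where(k[r,200:450])[0]+200; print(r,c.min(),c.max(),ray("w",(c.min(),r),.083,m)[:2],ray("w",(c.max()+1,r),.083,m)[:2])
ps=[]
for col in range(255,400,5):
    r=np.where(k[150:245,col])[0].min()+150; ps.append(ray("w",(col,r),.083,m)[:2])
ps=np.array(ps); v=cv2.fitLine(ps.astype(np.float32),cv2.DIST_HUBER,0,1e-4,1e-4).ravel(); print("edge",v,np.arctan2(v[1],v[0]))
for c in blobs(im,(18,120,100),(32,255,255),(200,200,450,255)): print(c[0],c[1],[ray("w",p,.116,m)[:2].round(4) for p in cv2.boxPoints(c)])
```

```text
200 244 407 [ 0.41951129 -0.22244971] [ 0.57855412 -0.18504382]
210 245 406 [ 0.42227932 -0.23251568] [ 0.58073827 -0.19524118]
220 245 405 [ 0.42410839 -0.2429893 ] [ 0.58296048 -0.20561626]
228 246 405 [ 0.42658888 -0.25126665] [ 0.58556075 -0.2138605 ]
edge [ 0.9713365   0.23770863  0.49959713 -0.19769424] 0.24000621
(415.0, 241.0) (20.0, 14.0) [array([ 0.5763, -0.2065]), array([ 0.5889, -0.2036]), array([ 0.5951, -0.2226]), array([ 0.5824, -0.2256])]
(237.0, 240.5) (12.0, 19.0) [array([ 0.4209, -0.2626]), array([ 0.4179, -0.2438]), array([ 0.4286, -0.2413]), array([ 0.4319, -0.26  ])]
```

```bash
sed -i 's/A=.237/A=.239/' h.py; python3 -m pendant '[{"grip":0,"offset":[-6.6,-4.3,6],"yaw":-0.008},{"grip":0,"offset":[-6.6,-4.3,6],"yaw":-0.008},{"grip":0,"offset":[-6.6,-4.3,11],"yaw":-0.008},{"grip":0,"offset":[-6.6,-4.3,11],"yaw":-0.008},{"grip":0,"offset":[-6.6,-4.3,11],"yaw":-0.008},{"grip":0,"offset":[-6.6,-4.3,11],"yaw":-0.008}]'
python3 - <<'E'
from h import *
go(-.05,0,.098)
m=camera_model("wrist");im=snapshot("wrist");cv2.imwrite("pics/w2.png",im)
E
```

```text
clock: 2.48
position: [0.4584, -0.26, 0.1408]
tcp_rot: [-0.001, 0.615, 0.789, 0.0]
ft_force: [0.8, 0.5, 0.8]
finger_gap: 0.006
finger_force: 0.0
t 2.48 pos [ 0.4584 -0.26    0.1408] off [-0.43  0.32  4.28] yaw 0.007 tool y ang 0.246 tilt [ 0.002 -0.001 -1.   ]
```

View pics/w2.png

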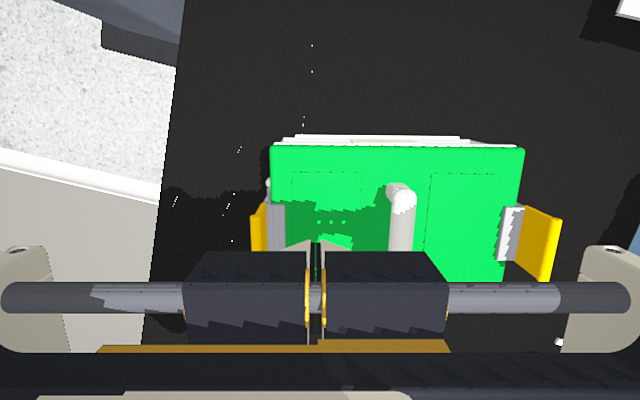

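The wrist view shows the shut fingers between the front hook plate (275,230) and the grip bar (400,210), clear of both. Next: go down and push the front tab.

```bash
python3 -m pendant '[{"grip":0,"offset":[-0.4,0.2,2],"yaw":0.007},{"grip":0,"offset":[-0.4,0.2,4.1],"yaw":0.007},{"grip":0,"offset":[-0.4,0.2,4.1],"yaw":0.007},{"grip":0,"offset":[-0.4,-1,4.1],"yaw":0.007},{"grip":0,"offset":[-0.4,-2,4.1],"yaw":0.007},{"grip":0,"offset":[-0.4,-2.7,4.1],"yaw":0.007},{"grip":0,"offset":[-0.4,-3.4,4.1],"yaw":0.007},{"grip":0,"offset":[-0.4,-4.1,4.1],"yaw":0.007},{"grip":0,"offset":[-0.4,-4.8,4.1],"yaw":0.007},{"grip":0,"offset":[-0.4,-5.2,4.1],"yaw":0.007}]'
python3 - <<'E'
from h import *
go(-.05,0,.098)
im=snapshot("side");cv2.imwrite("pics/s1.png",cv2.resize(im[120:260,160:320],None,fx=3,fy=3))
E
```

```text
clock: 3.37
position: [0.4079, -0.2786, 0.1003]
tcp_rot: [-0.0, 0.619, 0.786, 0.0]
ft_force: [-0.9, 0.3, -0.0]
finger_gap: 0.006
finger_force: 0.0
t 3.37 pos [ 0.4079 -0.2786  0.1003] off [0.21 5.65 0.23] yaw -0.002 tool y ang 0.237 tilt [ 0.  0. -1.]
```

View pics/s1.png

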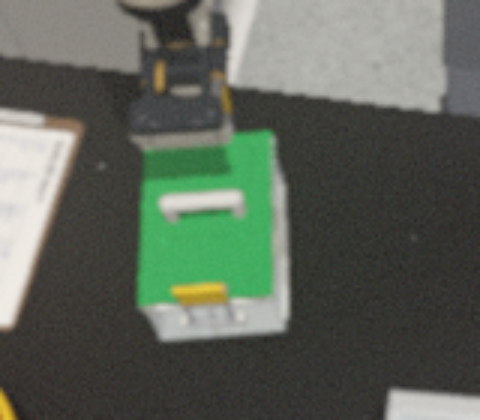

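The side crop shows the gripper hiding the front clip. The back tab is still upright at about (200,292) in the crop. I'll lift, cross to the back side, then check the front from there.

```bash
python3 -m pendant '[{"grip":0,"offset":[0,0,-4],"yaw":0},{"grip":0,"offset":[0,1,-5],"yaw":0},{"grip":0,"offset":[0.2,5,-5],"yaw":0},{"grip":0,"offset":[0.2,9,-5],"yaw":0},{"grip":0,"offset":[0.2,13,-5],"yaw":0},{"grip":0,"offset":[0.2,15.3,-5],"yaw":0},{"grip":0,"offset":[0.2,15.3,-5],"yaw":0},{"grip":0,"offset":[0.2,15.3,-5],"yaw":0}]'
python3 - <<'E'
from h import *
go(.05,0,.1)
im=snapshot("side")[120:260,160:320]; w=snapshot("wrist")
cv2.imwrite("pics/s2.png",np.vstack([cv2.resize(im,(366,320)),cv2.resize(w,(366,229))]))
E
```

```text
clock: 4.08
position: [0.5581, -0.2396, 0.1493]
tcp_rot: [-0.0, 0.617, 0.787, -0.001]
ft_force: [-0.7, -0.5, -0.4]
finger_gap: 0.005
finger_force: 0.0
t 4.08 pos [ 0.5581 -0.2396  0.1493] off [-0.04  0.15  4.93] yaw 0.001 tool y ang 0.24 tilt [-0.    -0.001 -1.   ]
```

View pics/s2.png

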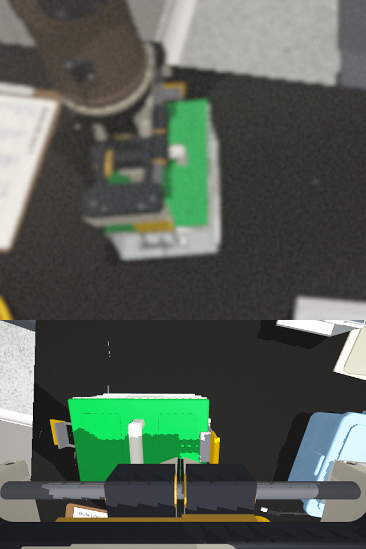

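The wrist view shows the front tab (left, around (60,435)) lying well out from the lid, so it is open. The back tab at (215,445) is still upright. Next: go down and push the back tab.

```bash
python3 -m pendant '[{"grip":0,"offset":[0,0.1,3],"yaw":0},{"grip":0,"offset":[0,0.1,4.9],"yaw":0},{"grip":0,"offset":[0,0.1,4.9],"yaw":0},{"grip":0,"offset":[0,1.2,4.9],"yaw":0},{"grip":0,"offset":[0,2.2,4.9],"yaw":0},{"grip":0,"offset":[0,2.9,4.9],"yaw":0},{"grip":0,"offset":[0,3.6,4.9],"yaw":0},{"grip":0,"offset":[0,4.3,4.9],"yaw":0},{"grip":0,"offset":[0,5,4.9],"yaw":0},{"grip":0,"offset":[0,5.5,4.9],"yaw":0}]'
python3 -m pendant '[{"grip":0,"offset":[0,0,-4],"yaw":0},{"grip":0,"offset":[0,0,-7],"yaw":0},{"grip":1,"offset":[0,-4,-10],"yaw":0},{"grip":1,"offset":[0,-8,-10],"yaw":0},{"grip":1,"offset":[0,-10.5,-10],"yaw":0},{"grip":1,"offset":[0,-10.5,-10],"yaw":0},{"grip":1,"offset":[0,-10.5,-10],"yaw":0}]'
python3 - <<'E'
from h import *
go(0,0,.095)
m=camera_model("wrist");w=snapshot("wrist");cv2.imwrite("pics/w3.png",w)
k=cv2.inRange(cv2.cvtColor(w,cv2.COLOR_BGR2HSV),(45,80,40),(85,255,255))
ps=[]
for col in range(255,400,5):
    r=np.where(k[:,col])[0]
    if len(r): ps.append(ray("w",(col,r.min()),.083,m)[:2])
v=cv2.fitLine(np.array(ps,np.float32),cv2.DIST_HUBER,0,1e-4,1e-4).ravel(); print("edge",v)
E
```

```text
clock: 5.02
position: [0.6122, -0.2268, 0.1013]
tcp_rot: [0.0, 0.618, 0.786, 0.0]
ft_force: [-0.6, 0.3, 0.2]
finger_gap: 0.004
finger_force: 0.1
clock: 5.6
position: [0.5079, -0.2526, 0.202]
tcp_rot: [0.0, 0.619, 0.785, 0.001]
ft_force: [0.8, 1.1, -0.1]
finger_gap: 0.316
finger_force: 0.0
t 5.6 pos [ 0.5079 -0.2526  0.202 ] off [ 0.04  0.31 10.7 ] yaw -0.004 tool y ang 0.235 tilt [ 0.     0.002 -1.   ]
edge [ 0.972637    0.23233005  0.51410156 -0.19485284]
```

View pics/w3.png

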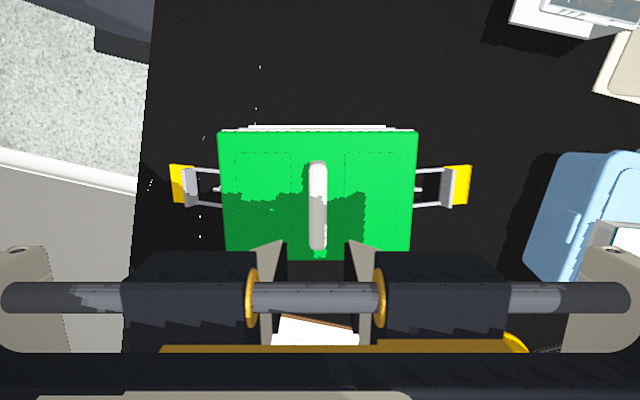

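Both clips lie open (tabs at (180,185) and (460,185)). The lid is in place, with its bar at (317,205). Now the grasp.

```bash
python3 -m pendant '[{"grip":0.6,"offset":[0,0.3,3],"yaw":-0.004},{"grip":0.6,"offset":[0,0.3,7],"yaw":-0.004},{"grip":0.6,"offset":[0,0.3,9.5],"yaw":-0.004},{"grip":0.6,"offset":[0,0.3,11.1],"yaw":-0.004},{"grip":0.6,"offset":[0,0.3,11.1],"yaw":-0.004},{"grip":0.6,"offset":[0,0.3,11.1],"yaw":-0.004},{"grip":0.1,"offset":[0,0.3,11.1],"yaw":-0.004},{"grip":0,"offset":[0,0.3,11.1],"yaw":-0.004},{"grip":0,"offset":[0,0.3,11.1],"yaw":-0.004},{"grip":0,"offset":[0,0.3,11.1],"yaw":-0.004}]' 25
python3 -m pendant '[{"grip":0,"offset":[0,0,0],"yaw":0},{"grip":0,"offset":[0,0,0],"yaw":0},{"grip":0,"offset":[0,0,0],"yaw":0},{"grip":0,"offset":[0,0,0],"yaw":0}]' 25
```

```text
clock: 6.48
position: [0.5124, -0.2515, 0.091]
tcp_rot: [0.001, 0.617, 0.787, 0.0]
ft_force: [0.3, -0.8, 0.4]
finger_gap: 0.357
finger_force: 0.0
clock: 6.82
position: [0.5115, -0.2514, 0.0903]
tcp_rot: [-0.0, 0.617, 0.787, 0.0]
ft_force: [-3.2, 1.1, 5.1]
finger_gap: 0.145
finger_force: 25.0
```

```bash
python3 -m pendant '[{"grip":0,"offset":[0,0,-0.5],"yaw":0},{"grip":0,"offset":[0,0,-1.2],"yaw":0},{"grip":0,"offset":[0,0,-2.2],"yaw":0},{"grip":0,"offset":[0,0,-3.5],"yaw":0},{"grip":0,"offset":[0,0,-5],"yaw":0},{"grip":0,"offset":[0,0,-7],"yaw":0},{"grip":0,"offset":[0,0,-9],"yaw":0},{"grip":0,"offset":[0,0,-10],"yaw":0},{"grip":0,"offset":[0,0,-10],"yaw":0}]' 25
python3 - <<'E'
from h import *
go(0,0,.12,c=np.array([.5,0]))
w=snapshot("side")[120:280,150:350]; cv2.imwrite("pics/s3.png",cv2.resize(w,None,fx=3,fy=3))
E
```

```text
clock: 7.57
position: [0.513, -0.2521, 0.1928]
tcp_rot: [0.002, 0.617, 0.787, 0.001]
ft_force: [-0.2, 0.3, -1.9]
finger_gap: 0.15
finger_force: 25.0
t 7.57 pos [ 0.513  -0.2521  0.1928] off [24.81  4.75  7.24] yaw 0.003 tool y ang 0.242 tilt [-0.002  0.004 -1.   ]
```

View pics/s3.png

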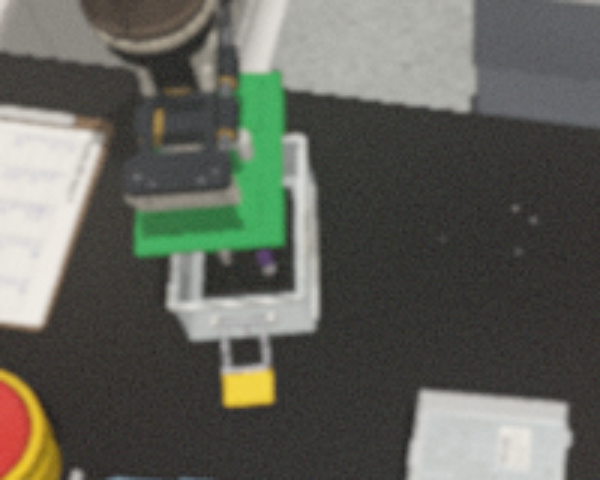

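The lid is off and held level at (210,165) in the crop, above the open box. Next: carry it across.

```bash
python3 -m pendant '[{"grip":0,"offset":[1.5,0.3,0],"yaw":0.003},{"grip":0,"offset":[4,0.8,0],"yaw":0.003},{"grip":0,"offset":[7,1.3,0],"yaw":0.003},{"grip":0,"offset":[10,2,0],"yaw":0.003},{"grip":0,"offset":[13,2.5,0],"yaw":0.003},{"grip":0,"offset":[16,3,0],"yaw":0.003},{"grip":0,"offset":[19,3.6,0],"yaw":0.003},{"grip":0,"offset":[22,4.2,0],"yaw":0.003},{"grip":0,"offset":[24,4.6,0],"yaw":0.003},{"grip":0,"offset":[24.8,4.75,0],"yaw":0.003}]' 25
python3 -m pendant '[{"grip":0,"offset":[0,0,2],"yaw":0},{"grip":0,"offset":[0,0,4],"yaw":0},{"grip":0,"offset":[0,0,7],"yaw":0},{"grip":0,"offset":[0,0,10],"yaw":0},{"grip":0,"offset":[0,0,12.5],"yaw":0},{"grip":0,"offset":[0,0,14],"yaw":0},{"grip":0,"offset":[0,0,15],"yaw":0},{"grip":0,"offset":[0,0,15.6],"yaw":0},{"grip":0,"offset":[0,0,15.6],"yaw":0},{"grip":0,"offset":[0,0,15.6],"yaw":0}]' 25
python3 -c "
from h import *
go(0,0,.0213,c=np.array([.5,0]));print(get_obs()['ft_force'])"
```

```text
clock: 8.45
position: [0.4974, 0.0049, 0.1887]
tcp_rot: [-0.001, 0.616, 0.788, -0.0]
ft_force: [0.6, 1.5, -2.5]
finger_gap: 0.153
finger_force: 25.0
clock: 9.28
position: [0.4987, 0.0005, 0.0344]
tcp_rot: [0.0, 0.618, 0.786, 0.0]
ft_force: [-0.5, -0.0, -2.0]
finger_gap: 0.151
finger_force: 25.0
t 9.28 pos [0.4987 0.0005 0.0344] off [-0.08  0.11  1.31] yaw -0.001 tool y ang 0.238 tilt [-0.  0. -1.]
[-0.4672146  -0.02467482 -1.96178879]
```

Descend slowly until contact.

```bash
python3 -m pendant '[{"grip":0,"offset":[0,0,0.3],"yaw":0},{"grip":0,"offset":[0,0,0.6],"yaw":0},{"grip":0,"offset":[0,0,0.8],"yaw":0},{"grip":0,"offset":[0,0,0.95],"yaw":0},{"grip":0,"offset":[0,0,1.05],"yaw":0},{"grip":0,"offset":[0,0,1.1],"yaw":0},{"grip":0,"offset":[0,0,1.15],"yaw":0},{"grip":0,"offset":[0,0,1.2],"yaw":0},{"grip":0,"offset":[0,0,1.2],"yaw":0}]' 25
```

```text
clock: 10.03
position: [0.4984, 0.0009, 0.022]
tcp_rot: [-0.0, 0.618, 0.786, 0.0]
ft_force: [-0.0, -0.3, -1.2]
finger_gap: 0.15
finger_force: 25.0
```

```bash
python3 -m pendant '[{"grip":0,"offset":[0,0,0.05],"yaw":0},{"grip":0,"offset":[0,0,0.1],"yaw":0},{"grip":0,"offset":[0,0,0.15],"yaw":0},{"grip":0,"offset":[0,0,0.15],"yaw":0},{"grip":0,"offset":[0,0,0.15],"yaw":0}]' 25
```

```text
clock: 10.45
position: [0.4985, 0.0009, 0.0212]
tcp_rot: [-0.0, 0.618, 0.786, 0.0]
ft_force: [-3.4, 1.2, 11.0]
finger_gap: 0.153
finger_force: 25.0
```

Contact. Release gently, then go straight up.

```bash
python3 -m pendant '[{"grip":0,"offset":[0,0,-0.05],"yaw":0},{"grip":0.2,"offset":[0,0,-0.05],"yaw":0},{"grip":0.3,"offset":[0,0,-0.05],"yaw":0},{"grip":0.5,"offset":[0,0,-0.05],"yaw":0},{"grip":0.5,"offset":[0,0,-0.05],"yaw":0},{"grip":0.5,"offset":[0,0,-0.05],"yaw":0},{"grip":0.5,"offset":[0,0,-0.05],"yaw":0}]' 5
python3 -m pendant '[{"grip":0.5,"offset":[0,0,-1],"yaw":0},{"grip":0.5,"offset":[0,0,-3],"yaw":0},{"grip":0.5,"offset":[0,0,-6],"yaw":0},{"grip":0.5,"offset":[0,0,-10],"yaw":0},{"grip":0.5,"offset":[0,0,-14],"yaw":0},{"grip":0.5,"offset":[8,0,-18],"yaw":0},{"grip":0.5,"offset":[12,0,-20],"yaw":0},{"grip":0.5,"offset":[12,0,-20],"yaw":0},{"grip":0.5,"offset":[12,0,-20],"yaw":0}]'
python3 - <<'E'
from h import *
w=snapshot("side")[120:300,150:390]; cv2.imwrite("pics/s4.png",cv2.resize(w,None,fx=3,fy=3)); print(get_obs()["qvel"].round(3))
E
```

```text
clock: 11.03
position: [0.4985, 0.0008, 0.021]
tcp_rot: [0.0, 0.618, 0.786, -0.0]
ft_force: [-0.6, -0.3, -0.5]
finger_gap: 0.487
finger_force: 0.0
clock: 11.78
position: [0.4696, 0.1237, 0.224]
tcp_rot: [-0.0, 0.615, 0.788, 0.002]
ft_force: [0.7, 0.4, 0.9]
finger_gap: 0.499
finger_force: 0.0
[ 0.07   0.029  0.036  0.037 -0.011 -0.041  0.1  ]
```

View pics/s4.png

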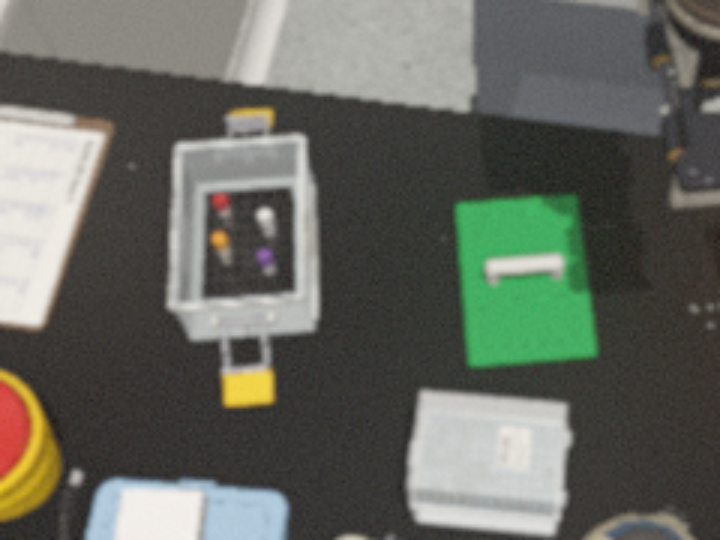

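The lid lies flat and right side up at (525,280) in the crop. Both clips are open at (250,120) and (247,385), and the gripper is clear.

```bash
python3 -c "
from plant import *
print(sign_off())"
```

```text
the job is handed in; nothing more can be done
None
```

Both clips were flipped open before the lid was lifted off; the lid now lies flat and right side up on the bare worktop at about (0.50, 0.00), and the job was handed in at about 12 s with the gripper clear.

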